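# Proof pull on a tool-panel hook

### The job

Give the hook on the tool-panel sample its proof pull with the spring pull tester, whose tail link already lies loosely round the hook: take the tester by its handle, swing it so that it will pull straight out from the panel, and take up the slack until you feel the link seat on the hook. Then draw the rod out against its spring until the wide groove stands level with the mouth of the tube, without overpulling beyond that mark or drawing it while crooked, and finish while still holding it there by the handle. Leave everything else on the bench where it is.

Things in the scene. Friction and masses are not known exactly. Their poses are not given: they have to be found in the camera images.
- fixture: dark cast angle plate fixed to the bench (130 mm wide, 115 mm high, reaching 180 mm behind the hook), with a grey upright panel sample (100 x 98 mm) bolted to its front, which bears the steel hook. Origin: on the bench under the upturned end of the hook. x points straight out of the panel, the way to pull: towards the robot's right (-y of the robot, give or take 0.25 rad); z up
- hook (a point): centre of the upturned end of the hook, 26 mm above the bench (the height of the tester's axis). The hook is an 8 mm bar that runs 65 mm straight out from the panel, 12 mm above the bench, then turns straight up to 56 mm above it. Axes as fixture
- tester: spring pull tester lying loose on the bench, about 0.35 kg: aluminium tube (40 mm diameter, axis 26 mm above the bench) between two square end blocks (52 mm) on which it lies, tail link at one end, sprung rod with handle at the other. Origin: on the bench under the middle of the link; x along the axis from link to handle, z up. It starts turned up to 0.3 rad off the fixture's x
- link (a point): middle of the tester's tail link, a rigid oblong eye of 6 mm bar lying flat round the hook, inside 56 mm long (along the tester) x 34 mm wide. It starts with 10 to 45 mm of slack and is seated when this point is 24 mm out from the centre of the hook along the pull. Axes as tester
- mouth (a point): centre of the mouth of the tube, in the face of the front end block where the rod comes out, 166 mm from the middle of the link; axes as tester
- rod: steel rod (14 mm diameter) with a D-shaped handle, sliding along the tester's x, fully in at the start. An inner spring pulls it home with 6 N there and 1.6 N more per 10 mm out (14 N at the mark); end stop 75 mm out. Thin rings stand every 10 mm; the wide (4 mm) dark groove is the mark; all are inside the tube at first. Origin: centre of the cross bar; axes as tester
- grip (a point): middle of the handle's cross bar: a rubber grip 16 mm thick, 68 mm long, lying level across the pull (along the tester's y), 26 mm above the bench, 232 mm from the middle of the link with the rod home; 38 mm are free between it and the rod's yoke; the handle is 92 mm wide outside. Axes as tester
- mark (a point): centre of the wide groove on the rod, 116 mm behind the cross bar: 50 mm inside the mouth while the rod is home, level with mouth once the rod is out 50 mm. Axes as tester
- spanner: steel open-ended spanner, 160 mm long, lying on the bench beside the hook, on the side away from the robot. Not part of the job.
- nut: loose steel hexagon nut, 24 mm across, 10 mm high, lying between the tin and the tester. Not part of the job.
- spray: aluminium spray can with a white cap, 58 mm diameter, 190 mm tall, standing at the right. Not part of the job.
- hammer: hammer, 270 mm long, lying on the right of the bench. Not part of the job.
- bowl: shallow steel bowl, 150 mm across, 40 mm high, at the right. Not part of the job.
- tin: blue tin with a white lid, 74 mm diameter, 65 mm high, beside the hook on the robot's side. Not part of the job.
- driver: screwdriver, 200 mm long, lying at the right near the robot. Not part of the job.
Not all that is in view belongs to the job. What is shaped like the fixture but blue or purple is not meant.

How it is judged (in metres and radians):
On the way:
1. the slack is taken up: the tail link bears on the hook while the rod is out less than 30 mm (contact force between tester and fixture above 1.5 N and x of mark in the frame of mouth below -0.02 m), for 0.05 s.
At the end, for the whole second after the job is handed in: the wide groove is within 5 mm of level with the mouth of the tube, the tester points straight out from the panel within 0.14 rad (8 degrees), the fingers hold the handle (more than 5 N), the link pulls on the hook with more than 5 N, and all is still (x of mark in the frame of mouth between -0.005 and 0.005 m and angle between the x axis of tester and the x axis of fixture, either way round below 0.14 rad and contact force between the fingers and rod above 5 N and contact force between tester and fixture above 5 N and linear speed of rod below 0.02 m/s); the arm keeps its last pose, push and grip.
It fails at once if overpulled: the rod is drawn more than 10 mm beyond the mark (x of mark in the frame of mouth above 0.01 m).
It fails at once if drawn crooked: the rod is out more than 25 mm while the tester points more than 0.25 rad (14 degrees) off straight from the panel (x of mark in the frame of mouth above -0.025 m and angle between the x axis of tester and the x axis of fixture, either way round above 0.25 rad).
It fails at once if a bystander is shifted by more than 30 mm (distance of any of spanner, nut, spray, hammer, bowl, tin, driver from where it was at the start of the episode above 0.03 m).
It also fails if it takes over 45 s, if anything falls off the work surface, if the arm or the gripper's body presses on something with over 40 N, if the wrist force passes 120 N, or if a joint passes its speed limit or range.

### The arm

A 6-joint arm with a two-finger parallel gripper is mounted at the origin on the work surface. World frame = base frame: x ahead of the robot, y to its left, z up, the work surface at z = 0. Lengths are in mm, angles in rad, forces in N, time in s.
With the tool pointing down it reaches from about 300 to 775 mm from the base axis. Payload 14.6 kg.
Tool frame: the origin (TCP) lies at the very end of the fingers, on their centre line; the grasp point (between the pads) lies 19 mm behind it; z points along the fingers, y is the line along which they close (so a half turn about z gives the same grasp; the last joint's range is limited). The gripper opens to 94 mm and grips with 3 to 60 N. Pads are 16 mm wide; open, the fingers measure 119 mm over their backs; the gripper's body (75 mm by 177 mm) begins 78 mm behind the grasp point.
Start: joints at [-1.264, 0.3, 1.521, -0, 1.321, -0.067], TCP at [200.828, -512.013, 205.446] pointing down, gripper open.
Joint ranges: [-3.03, 3.03], [-0.79, 2.21], [0.23, 2.52], [-1.04, 4.18], [0, 3.07], [-2.55, 2.55]. Speed limits (rad/s): [2.22, 2.22, 2.57, 3.14, 3.14, 3.14].

### API

Orientations are given as [roll, pitch, yaw] about the fixed x, y, z axes, in that order (R = Rz(yaw) Ry(pitch) Rx(roll)).
In Python, from cell import read_state, viewer, manip, models gives the robot as it stands.
- The arm moves only by the tool carry_out, never from a script. Its argument "deltas" is a list of rows, each an object with "dp": the shift along the tool's x, y, z in mm, a list of three; "roll": the turn about the tool's z in degrees; "gripper": the opening, from -1 (shut) to 1 (fully open), so that 0 is half open. In form: [{"dp": [tx, ty, tz], "roll": roll, "gripper": gripper}, ...]. A call has 1 to 12 rows; each row is the pose to reach, as a shift and turn from the pose commanded when the call began, along the tool's axes at that moment; what a row does not reach only later rows make up. A row lasts 1/12 s, in which the tool goes at most 41.7 mm and 7.16 degrees, less where a joint would pass 70% of its speed; a pose out of reach is approached as far as the arm can. A call with a gripper value outside its range is refused whole. The fingers move at their own pace and stop on an object; "newtons" is the grip in N (left out, the last holds). Time passes only in rows, so rows that repeat a pose let the fingers close. It gives the time, the measured TCP pose, the force, the opening and the grip force at its end, in the units of the state.
- read_state(): the state, without advancing time (a new reading comes with each control period).
- viewer.camera(name): name is "scene" or "top"; returns the picture (400x640x3 uint8, red, green, blue); there is no depth.
- viewer.camera_params(name): a dict with "fovy" (degrees; the focal length in pixels is half the picture's height over the tangent of half this angle, whatever the lens; pixels are square), "cx", "cy" (the principal point, pixels), "k1" (the pictures are not rectified: a ray, as slopes to the right and down, at radius r is drawn at 1 + k1 r^2 times it, then the intrinsics apply), "eye" and "attitude" of the camera in the world. Camera axes: x right, y up, looking along -z (the intrinsics and any distortion apply to the point x, -y, -z); pixel columns grow to the right and rows downward; lengths in mm; the calibration is good to about 2 mm. A picture is of the moment at which its call begins. camera_params takes no time and is no camera call.
- manip.sign_off(): hands the job in; it is judged then, once.
Trained networks look in the newest picture that a camera, given by its name, has taken for a name from the list of things; names that differ only in an ending like _2 or _b are one class to them, and where a whole thing is asked for, a point or a joint stands for the part that bears it (a point fixed in the world has none). Each returns a list of dicts, best first, with "p" (0 to 1); they miss things now and then, are a little off and sometimes report something else, mostly with a low value. They report only what shows in the picture. A call takes as long as a camera call. They do not tell look-alikes from the thing itself.
- models.cut_out(camera, label): "region" (400x640 bool, what is visible of it) and "box" ([left, top, right, bottom] in pixels, round what is visible of it).
The state is a dict: "clock": time; "joints": joint angles; "qd": joint speeds; "effort": joint torques, N m; "eef_pos": TCP position; "eef_rot": TCP orientation; "wrist_force": force on the tool from outside, world axes, zero at the start; "moment": the same for the moment, N m; "finger_gap": finger opening in mm; "finger_force": force on a finger pad.
Only numpy, scipy, OpenCV 4.12 (cv2) and the standard library are available. Lean on these libraries where they do the work, as an engineer would, in place of code of your own. Each camera call takes 0.05 s, during which the arm holds its last target. There are 200 camera calls.

## Working session

There is one attempt and no reset: what is moved stays moved. The work goes in short steps, Python scripts to look and compute and a tool call to move; the robot and the scene stay as the last step left them, time stands still between calls to the robot, and variables do not carry over. Pictures are saved under pics/ and viewed, at most 10 in all, crops included, and the job is handed in when it is done.

Besides the shell and the picture viewer there is one more tool, called after "Call:" in YAML: its name, and indented under it one key for each argument. carry_out: Moves the arm, as the interface text tells. Its arguments: {"type":"object","properties":{"deltas":{"type":"array"},"newtons":{"type":"number"}},"required":["deltas"]}

```bash
mkdir -p pics; cat > h.py <<'E'
import numpy as np, cv2
from scipy.spatial.transform import Rotation as R
from cell import read_state, viewer, manip, models
def snap(n,f):
    im=viewer.camera(n); cv2.imwrite('pics/'+f,im[:,:,::-1]); return im
def cam(n):
    p=viewer.camera_params(n); return p
def rot(p):
    a=np.array(p['attitude'],float)
    if a.shape==(3,3): return a
    if a.size==4: raise Exception(a)
    return R.from_euler('xyz',a).as_matrix()
def ray(n,uv,z):
    p=cam(n); f=200/np.tan(np.radians(p['fovy'])/2)
    d=(np.atleast_2d(uv).astype(float)-[p['cx'],p['cy']])/f
    s=d.copy()
    for _ in range(20): s=d/(1+p['k1']*(s**2).sum(1,keepdims=True))
    v=np.c_[s[:,0],-s[:,1],-np.ones(len(s))]@rot(p).T
    e=np.array(p['eye'],float); return e+v*((z-e[2])/v[:,2])[:,None]
def proj(n,P):
    p=cam(n); f=200/np.tan(np.radians(p['fovy'])/2)
    c=(np.atleast_2d(P)-np.array(p['eye']))@rot(p)
    s=np.c_[c[:,0]/-c[:,2],-c[:,1]/-c[:,2]]
    return s*(1+p['k1']*(s**2).sum(1,keepdims=True))*f+[p['cx'],p['cy']]
E
python3 - <<'E'
from h import *
for n in ('scene','top'):
    print(cam(n)); snap(n,n+'0.png')
    for l in ('tester','rod','fixture','hook','link','grip','mouth','nut','tin'):
        for d in models.cut_out(n,l)[:3]: print(n,l,round(d['p'],2),np.array(d['box']).round(),d['region'].sum(), np.argwhere(d['region']).mean(0)[::-1].round(1))
print(read_state())
E
```

```text
{'fovy': 45.58938626845093, 'cx': 317.3736934909964, 'cy': 199.99543893672129, 'k1': -0.010204347345768722, 'eye': array([1431.31462841, -294.52755377, 1052.68379319]), 'attitude': array([0.77295017, 0.00768506, 1.34053029])}
scene tester 0.76 [322. 201. 415. 229.] 1006 [364.  214.8]
scene tester 0.48 [321. 204. 394. 227.] 306 [337.8 216.6]
scene rod 0.83 [326. 206. 396. 229.] 275 [335.3 217.4]
scene rod 0.31 [323. 200. 414. 229.] 1086 [361.2 214.8]
scene fixture 0.86 [409. 110. 467. 160.] 1282 [439.8 137. ]
scene fixture 0.75 [268. 150. 328. 200.] 1604 [298.6 176.6]
scene fixture 0.62 [409. 174. 474. 225.] 1841 [442.4 203.4]
scene hook 0.85 [409. 170. 475. 230.] 1799 [442.3 203.2]
scene hook 0.63 [267. 147. 328. 201.] 1593 [299.4 176.5]
scene hook 0.63 [406. 108. 468. 159.] 1241 [439.7 137.4]
scene link 0.85 [324. 203. 419. 230.] 1133 [362.5 215.3]
scene grip 0.8 [320. 202. 395. 226.] 287 [337.1 217.1]
scene mouth 0.57 [323. 200. 419. 232.] 1123 [360.7 215.1]
scene nut 0.75 [180. 178. 246. 184.] 348 [205.5 180.2]
scene nut 0.61 [381. 194. 389. 202.] 39 [385.  198.1]
scene tin 0.78 [
[... 961 characters left out ...]
 728 [220.5 227.5]
{'clock': 1.0, 'joints': array([-1.26360705e+00,  2.99901887e-01,  1.52102220e+00,  1.85358206e-05,
        1.32070746e+00, -6.66096922e-02]), 'qd': array([ 0.00123172,  0.00030378, -0.00075277, -0.00136629, -0.00033469,
        0.00026422]), 'effort': array([ 9.71080372e-04, -5.31674159e+01, -3.52916765e+01,  7.08749634e-02,
        2.13186478e-02,  2.05743885e-05]), 'eef_pos': array([ 200.82560902, -512.00210548,  205.4351457 ]), 'eef_rot': array([-3.14155504e+00, -2.05077735e-05,  3.73794378e-01]), 'wrist_force': array([-0.50830747, -0.71452009,  0.31144864]), 'moment': array([-0.00540411,  0.04384056, -0.01912535]), 'finger_force': 0.0, 'finger_gap': 93.86638439438619}
```

View pics/top0.png

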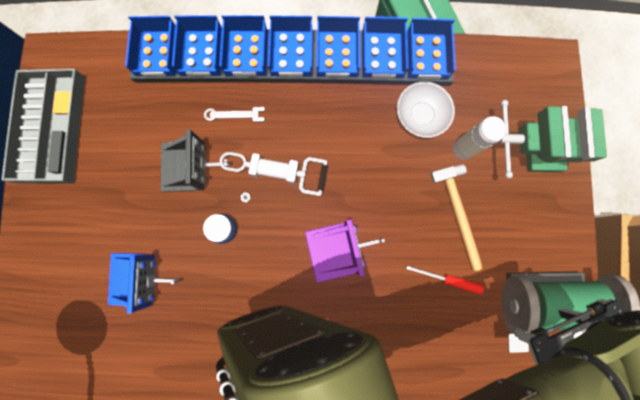

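View pics/scene0.png

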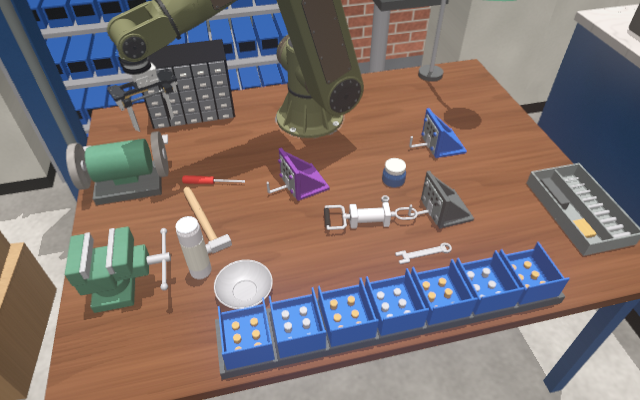

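Three things are shaped like the fixture. In the top picture they are blue at (133,281), purple at (336,250) and dark grey at (184,163). The dark grey one fits: it is dark cast, and the tester's link lies round its hook at about (228,163). The handle is at (314,177). I'll confirm this in one enlarged crop and measure from it.

```bash
python3 - <<'E'
from h import *
im=cv2.imread('pics/top0.png')
c=cv2.resize(im[125:215,155:340],None,fx=4.3,fy=4.3,interpolation=cv2.INTER_CUBIC)
cv2.imwrite('pics/crop0.png',c); print(c.shape)
E
```

```text
(387, 796, 3)
```

View pics/crop0.png

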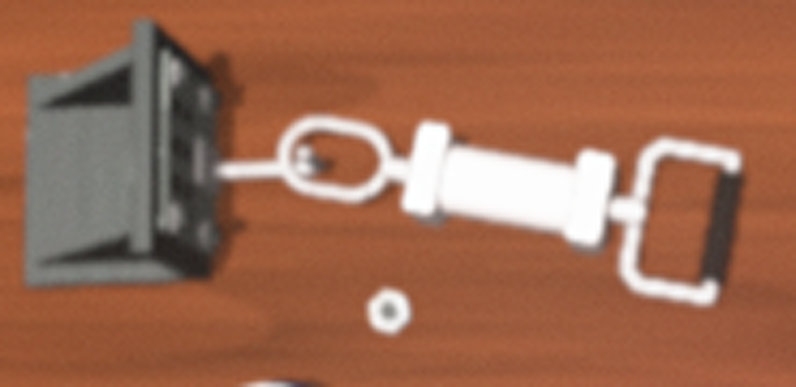

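The crop shows the grey fixture with the link round its hook (tip at about crop (300,157)). The cross bar centre is at about (724,226), the link middle at (335,160) and the nut at (389,311).

```bash
python3 - <<'E'
from h import *
C=lambda u,v:(155+(u+.5)/4.3-.5,125+(v+.5)/4.3-.5)
g=ray('top',C(724,226),30)[0]; l=ray('top',C(335,160),26)[0]
g1=ray('top',C(737,170),30)[0]; g2=ray('top',C(712,284),30)[0]
hb=ray('top',C(222,170),14)[0]; ht=ray('top',C(298,157),56)[0]; hs=ray('top',C(275,168),15)[0]
pt=[ray('top',C(*q),98)[0] for q in((152,25),(152,250))]
fb=[ray('top',C(*q),115)[0] for q in((136,22),(136,250))]
bb=[ray('top',C(*q),0)[0] for q in((28,75),(24,284))]
ends=[ray('top',C(*q),52)[0] for q in((426,168),(596,198))]
for n in 'g l g1 g2 hb hs ht'.split(): print(n,eval(n).round(1))
for n in 'pt fb bb ends'.split(): print(n,np.round(eval(n),1).tolist())
a=lambda v:np.arctan2(v[1],v[0])
print('dist',np.linalg.norm((g-l)[:2]),'tester',a(g-l),'bar',a(g1-g2)-np.pi/2,'hook',a(ht-hb),'panel',a(pt[0]-pt[1])-np.pi/2,a(fb[0]-fb[1])-np.pi/2,a(bb[0]-bb[1])-np.pi/2,'tube',a(ends[1]-ends[0]))
# scene check
print(proj('scene',[g,l,ht]).round(1), proj('top',[g,l]).round(1))
E
```

```text
g [525.6 -66.3  30. ]
l [563.6 164.5  26. ]
g1 [559.2 -73.7  30. ]
g2 [491.2 -59.6  30. ]
hb [559.5 235.2  14. ]
hs [560.7 202.9  15. ]
ht [558.8 179.1  56. ]
pt [[624.3, 254.1, 98.0], [497.5, 246.9, 98.0]]
fb [[621.0, 257.2, 115.0], [494.8, 249.9, 115.0]]
bb [[621.2, 363.7, 0.0], [491.1, 357.6, 0.0]]
ends [[553.9, 105.7, 52.0], [537.3, 7.5, 52.0]]
dist 233.8957849416125 tester -1.7338425614360597 bar -1.774438743225943 hook -1.5816436199085242 panel -1.5142901783965192 -1.5128942208885316 -1.5244120498920237 tube -1.7377744822822934
[[325.4 215.6]
 [404.8 212.2]
 [410.3 203.1]] [[323.  177.2]
 [232.5 161.8]]
```

The fixture's yaw is about -1.53 and the tester's about -1.735. The 234 mm from link to grip fits the 232 mm given. I'll move above the handle.

Call:
carry_out:
  deltas:
    - {"dp": [465,-296,0],"roll": 31,"gripper": -0.15}
    - {"dp": [465,-296,0],"roll": 31,"gripper": -0.15}
    - {"dp": [465,-296,0],"roll": 31,"gripper": -0.15}
    - {"dp": [465,-296,0],"roll": 31,"gripper": -0.15}
    - {"dp": [465,-296,0],"roll": 31,"gripper": -0.15}
    - {"dp": [465,-296,0],"roll": 31,"gripper": -0.15}
    - {"dp": [465,-296,0],"roll": 31,"gripper": -0.15}
    - {"dp": [465,-296,0],"roll": 31,"gripper": -0.15}
    - {"dp": [465,-296,0],"roll": 31,"gripper": -0.15}
    - {"dp": [465,-296,0],"roll": 31,"gripper": -0.15}
    - {"dp": [465,-296,0],"roll": 31,"gripper": -0.15}
    - {"dp": [465,-296,0],"roll": 31,"gripper": -0.15}
  newtons: 40

```text
clock: 2.0
eef_pos: [490.0, -114.8, 205.7]
eef_rot: [3.142, -0.001, -0.167]
wrist_force: [1.3, -0.3, 0.9]
finger_gap: 40.2
finger_force: 0.0
```

Call:
carry_out:
  deltas:
    - {"dp": [22,-43,30],"roll": 0,"gripper": -0.15}
    - {"dp": [22,-43,60],"roll": 0,"gripper": -0.15}
    - {"dp": [22,-43,90],"roll": 0,"gripper": -0.15}
    - {"dp": [22,-43,105],"roll": 0,"gripper": -0.15}
    - {"dp": [22,-43,105],"roll": 0,"gripper": -0.15}
    - {"dp": [22,-43,105],"roll": 0,"gripper": -0.15}

```text
clock: 2.5
eef_pos: [517.9, -78.1, 100.6]
eef_rot: [-3.142, 0.001, -0.167]
wrist_force: [-0.3, 0.4, -0.2]
finger_gap: 40.1
finger_force: 0.0
```

```bash
python3 - <<'E'
from h import *
im=snap('top','top1.png'); s=read_state(); print(s['eef_pos'].round(1),s['eef_rot'].round(3),s['wrist_force'].round(1))
sc=snap('scene','scene1.png')
a=cv2.resize(im[130:215,240:370],(650,425),interpolation=cv2.INTER_CUBIC)
cv2.imwrite('pics/c1.png',a[:,:,::-1])
b=cv2.resize(sc[150:250,280:430],(750,500),interpolation=cv2.INTER_CUBIC)
cv2.imwrite('pics/c1s.png',b[:,:,::-1])
E
```

```text
[518.5 -78.4 101.6] [ 3.142e+00 -1.000e-03 -1.680e-01] [ 0.3 -0.2  0.4]
```

View pics/c1s.png

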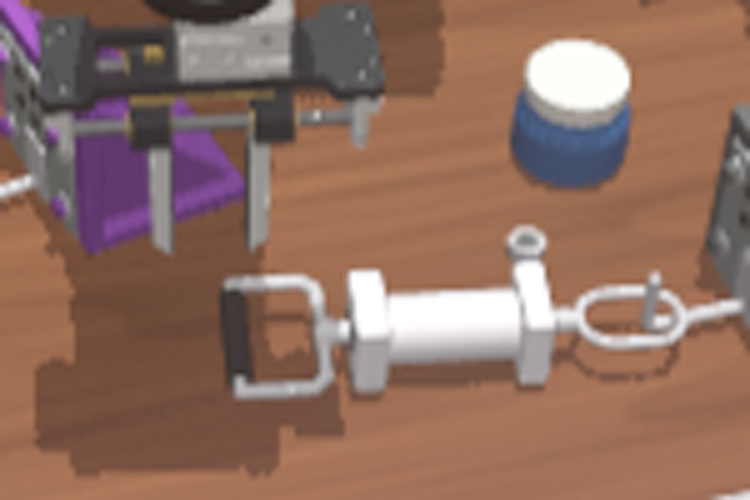

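The scene crop shows the open fingers short of the handle and above it. The cross bar centre is at crop (235,336), and nothing is disturbed. I'll cross-check its position from the scene camera.

```bash
python3 - <<'E'
from h import *
print(ray('scene',[(280+235.5/5-.5,150+336.5/5-.5),(280+652/5-.5,150+322/5-.5),],28).round(1))
print(ray('scene',[(280+656/5-.5,150+278/5-.5)],56).round(1))
print(ray('scene',[(280+740/5-.5,150+308/5-.5),(280+690/5,150+316/5)],12).round(1))
E
```

```text
[[529.1 -63.6  28. ]
 [575.2 175.6  28. ]]
[[566.6 177.4  56. ]]
[[563.5 237.9  12. ]
 [564.9 207.3  12. ]]
```

Call:
carry_out:
  deltas:
    - {"dp": [7,-15,0],"roll": 0,"gripper": -0.15}
    - {"dp": [7,-15,20],"roll": 0,"gripper": -0.15}
    - {"dp": [7,-15,40],"roll": 0,"gripper": -0.15}
    - {"dp": [7,-15,60],"roll": 0,"gripper": -0.15}
    - {"dp": [7,-15,75],"roll": 0,"gripper": -0.15}
    - {"dp": [7,-15,85],"roll": 0,"gripper": -0.15}
    - {"dp": [7,-15,92],"roll": 0,"gripper": -0.15}
    - {"dp": [7,-15,92],"roll": 0,"gripper": -0.15}
    - {"dp": [7,-15,92],"roll": 0,"gripper": -0.15}

```text
clock: 3.35
eef_pos: [527.8, -64.7, 9.3]
eef_rot: [3.142, -0.001, -0.167]
wrist_force: [0.0, 0.1, 0.3]
finger_gap: 39.9
finger_force: 0.0
```

```bash
python3 - <<'E'
from h import *
sc=snap('scene','scene2.png')
b=cv2.resize(sc[160:240,290:430],(770,440),interpolation=cv2.INTER_CUBIC)
cv2.imwrite('pics/c2s.png',b[:,:,::-1])
s=read_state(); print(s['eef_pos'].round(1),s['eef_rot'].round(3),s['wrist_force'].round(1))
E
```

```text
[528.  -64.7   9.5] [ 3.142e+00 -2.000e-03 -1.670e-01] [ 0.3 -0.2  0.6]
```

View pics/c2s.png

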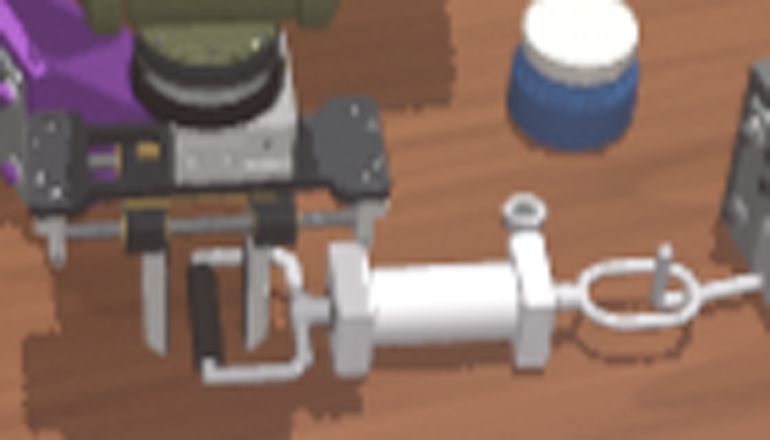

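The fingers straddle the cross bar: one outside at crop (155,350), one inside the D at (255,345), with the bar at (205,320) between them. I'll close on it.

Call:
carry_out:
  deltas:
    - {"dp": [0,0,0],"roll": 0,"gripper": -1}
    - {"dp": [0,0,0],"roll": 0,"gripper": -1}
    - {"dp": [0,0,0],"roll": 0,"gripper": -1}
    - {"dp": [0,0,0],"roll": 0,"gripper": -1}
    - {"dp": [0,0,0],"roll": 0,"gripper": -1}
    - {"dp": [0,0,0],"roll": 0,"gripper": -1}
    - {"dp": [0,0,0],"roll": 0,"gripper": -1}
    - {"dp": [0,0,0],"roll": 0,"gripper": -1}
  newtons: 40

```text
clock: 4.07
eef_pos: [527.5, -64.6, 8.6]
eef_rot: [3.142, -0.0, -0.167]
wrist_force: [0.3, -1.5, 2.1]
finger_gap: 15.0
finger_force: 40.0
```

Call:
carry_out:
  deltas:
    - {"dp": [4,0,0],"roll": -1.2,"gripper": -1}
    - {"dp": [9,-1,0],"roll": -2.4,"gripper": -1}
    - {"dp": [13,-1,0],"roll": -3.6,"gripper": -1}
    - {"dp": [18,-2,0],"roll": -4.8,"gripper": -1}
    - {"dp": [22,-2,0],"roll": -6,"gripper": -1}
    - {"dp": [26,-3,0],"roll": -7.2,"gripper": -1}
    - {"dp": [31,-3,0],"roll": -8.4,"gripper": -1}
    - {"dp": [35,-4,0],"roll": -9.6,"gripper": -1}
    - {"dp": [39,-4,0],"roll": -10.8,"gripper": -1}
    - {"dp": [42.5,-5,0],"roll": -11.7,"gripper": -1}
    - {"dp": [42.5,-5,0],"roll": -11.7,"gripper": -1}
    - {"dp": [42.5,-5,0],"roll": -11.7,"gripper": -1}

```text
clock: 5.07
eef_pos: [570.4, -66.6, 8.5]
eef_rot: [3.142, -0.001, 0.037]
wrist_force: [-1.5, -0.6, 2.0]
finger_gap: 15.0
finger_force: 40.0
```

```bash
python3 - <<'E'
from h import *
s=read_state(); print(s['eef_pos'].round(1),s['eef_rot'].round(3),s['wrist_force'].round(1),s['moment'].round(2))
snap('top','top3.png');im=snap('scene','scene3.png')
b=cv2.resize(im[160:240,290:430],(770,440),interpolation=cv2.INTER_CUBIC)
t=cv2.imread('pics/top3.png')[125:215,155:340]; t=cv2.resize(t,None,fx=4.16,fy=4.16,interpolation=cv2.INTER_CUBIC)[:374,:770][60:220]
cv2.imwrite('pics/c3.png',np.vstack([b[:,:,::-1],t]))
E
```

```text
[570.4 -66.6   8.5] [ 3.142e+00 -1.000e-03  3.700e-02] [-1.5 -0.6  2. ] [-0.01  0.17  0.03]
```

View pics/c3.png

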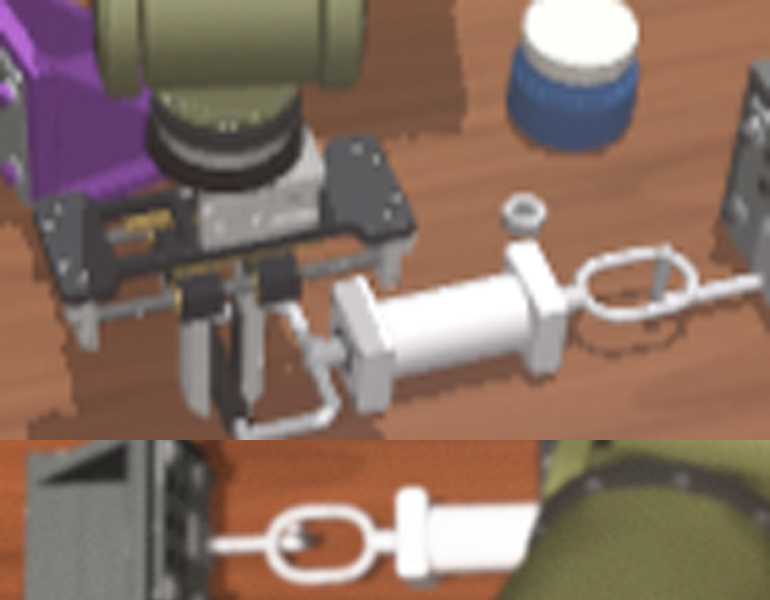

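The tester now lies in line with the hook shank (top strip: shank, link and tube all level), and the hook is still inside the link. I'll take up the slack along +ty while watching the force.

Call:
carry_out:
  deltas:
    - {"dp": [0,2,0],"roll": 0,"gripper": -1}
    - {"dp": [0,4,0],"roll": 0,"gripper": -1}
    - {"dp": [0,6,0],"roll": 0,"gripper": -1}
    - {"dp": [0,8,0],"roll": 0,"gripper": -1}
    - {"dp": [0,10,0],"roll": 0,"gripper": -1}
    - {"dp": [0,10,0],"roll": 0,"gripper": -1}
    - {"dp": [0,10,0],"roll": 0,"gripper": -1}

```text
clock: 5.75
eef_pos: [570.5, -77.1, 8.5]
eef_rot: [3.141, -0.0, 0.037]
wrist_force: [-1.1, -1.3, 1.0]
finger_gap: 14.9
finger_force: 40.0
```

Call:
carry_out:
  deltas:
    - {"dp": [0,1,0],"roll": 0,"gripper": -1}
    - {"dp": [0,2,0],"roll": 0,"gripper": -1}
    - {"dp": [0,3,0],"roll": 0,"gripper": -1}
    - {"dp": [0,4,0],"roll": 0,"gripper": -1}
    - {"dp": [0,4,0],"roll": 0,"gripper": -1}
    - {"dp": [0,4,0],"roll": 0,"gripper": -1}

```text
clock: 6.25
eef_pos: [570.6, -80.1, 8.4]
eef_rot: [-3.141, 0.0, 0.037]
wrist_force: [1.0, 5.6, 1.6]
finger_gap: 14.9
finger_force: 40.0
```

Call:
carry_out:
  deltas:
    - {"dp": [0,1,0],"roll": 0,"gripper": -1}
    - {"dp": [0,2,0],"roll": 0,"gripper": -1}
    - {"dp": [0,3,0],"roll": 0,"gripper": -1}
    - {"dp": [0,3,0],"roll": 0,"gripper": -1}
    - {"dp": [0,3,0],"roll": 0,"gripper": -1}

```text
clock: 6.67
eef_pos: [570.7, -83.1, 8.4]
eef_rot: [-3.141, 0.0, 0.037]
wrist_force: [-0.5, 5.6, 1.6]
finger_gap: 15.0
finger_force: 40.0
```

Call:
carry_out:
  deltas:
    - {"dp": [0,1,0],"roll": 0,"gripper": -1}
    - {"dp": [0,2,0],"roll": 0,"gripper": -1}
    - {"dp": [0,3,0],"roll": 0,"gripper": -1}
    - {"dp": [0,3,0],"roll": 0,"gripper": -1}
    - {"dp": [0,3,0],"roll": 0,"gripper": -1}

```text
clock: 7.08
eef_pos: [570.8, -86.0, 8.4]
eef_rot: [-3.141, 0.0, 0.037]
wrist_force: [0.3, 6.9, 1.5]
finger_gap: 14.9
finger_force: 40.0
```

It's seated: the force stepped to about 6 N between y=-77 and y=-80, so the mark should come level near y=-128.5. I'll draw most of the way, then look.

Call:
carry_out:
  deltas:
    - {"dp": [0,3,0],"roll": 0,"gripper": -1}
    - {"dp": [0,6,0],"roll": 0,"gripper": -1}
    - {"dp": [0,9,0],"roll": 0,"gripper": -1}
    - {"dp": [0,12,0],"roll": 0,"gripper": -1}
    - {"dp": [0,15,0],"roll": 0,"gripper": -1}
    - {"dp": [0,19,0],"roll": 0,"gripper": -1}
    - {"dp": [0,23,0],"roll": 0,"gripper": -1}
    - {"dp": [0,27,0],"roll": 0,"gripper": -1}
    - {"dp": [0,31,0],"roll": 0,"gripper": -1}
    - {"dp": [0,34,0],"roll": 0,"gripper": -1}
    - {"dp": [0,34,0],"roll": 0,"gripper": -1}
    - {"dp": [0,34,0],"roll": 0,"gripper": -1}

```text
clock: 8.08
eef_pos: [571.9, -119.4, 8.2]
eef_rot: [-3.14, 0.001, 0.037]
wrist_force: [0.0, 12.4, 1.5]
finger_gap: 15.2
finger_force: 40.0
```

Call:
carry_out:
  deltas:
    - {"dp": [0,2,0],"roll": 0,"gripper": -1}
    - {"dp": [0,4,0],"roll": 0,"gripper": -1}
    - {"dp": [0,6,0],"roll": 0,"gripper": -1}
    - {"dp": [0,8,0],"roll": 0,"gripper": -1}
    - {"dp": [0,8,0],"roll": 0,"gripper": -1}
    - {"dp": [0,8,0],"roll": 0,"gripper": -1}

```text
clock: 8.58
eef_pos: [572.2, -127.1, 8.2]
eef_rot: [-3.139, 0.001, 0.037]
wrist_force: [0.2, 13.3, 1.7]
finger_gap: 14.9
finger_force: 40.0
```

```bash
python3 - <<'E'
from h import *
s=read_state(); print(s['eef_pos'].round(1),s['eef_rot'].round(3),s['wrist_force'].round(1),s['moment'].round(2))
im=snap('scene','scene4.png');snap('top','top4.png')
b=cv2.resize(im[190:250,285:365],(800,600),interpolation=cv2.INTER_CUBIC)
cv2.imwrite('pics/c4.png',b[:,:,::-1])
E
```

```text
[ 572.2 -127.1    8.2] [-3.139e+00  1.000e-03  3.700e-02] [ 0.2 13.3  1.7] [ 2.48 -0.06  0.07]
```

View pics/c4.png

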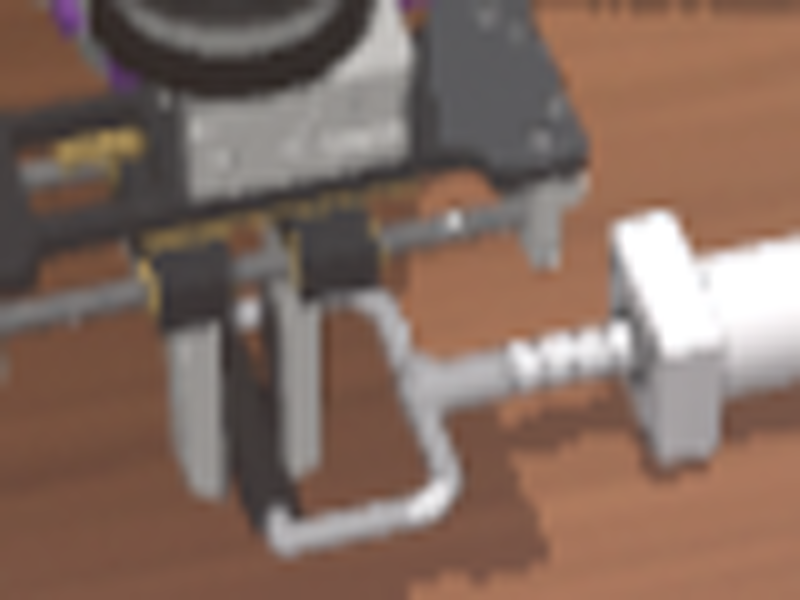

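The rod's rings show at crop x≈515–620 and the groove is just at the mouth, at about (630,348). Force and travel both put the rod 47–49 mm out. I'll draw 1.5 mm more, then check the bar-to-mouth distance.

Call:
carry_out:
  deltas:
    - {"dp": [0,0.5,0],"roll": 0,"gripper": -1}
    - {"dp": [0,1,0],"roll": 0,"gripper": -1}
    - {"dp": [0,1.5,0],"roll": 0,"gripper": -1}
    - {"dp": [0,1.5,0],"roll": 0,"gripper": -1}
    - {"dp": [0,1.5,0],"roll": 0,"gripper": -1}
    - {"dp": [0,1.5,0],"roll": 0,"gripper": -1}
    - {"dp": [0,1.5,0],"roll": 0,"gripper": -1}

```text
clock: 9.27
eef_pos: [572.2, -128.4, 8.2]
eef_rot: [-3.139, 0.001, 0.037]
wrist_force: [0.4, 12.7, 1.7]
finger_gap: 15.0
finger_force: 40.0
```

```bash
python3 - <<'E'
from h import *
C=lambda u,v:(285+(u+.5)/10-.5,190+(v+.5)/10-.5)
print('before:',ray('scene',[C(630,348)],26).round(1), ray('scene',[C(516,362)],33).round(1),'rings/bar')
s=read_state(); print(s['eef_pos'].round(1),s['eef_rot'].round(3),s['wrist_force'].round(1),np.abs(s['qd']).max())
im=snap('scene','scene5.png'); t=snap('top','top5.png')
b=cv2.resize(im[212:236,325:365],(800,480),interpolation=cv2.INTER_LANCZOS4)
cv2.imwrite('pics/c5.png',b[:,:,::-1])
# tester angle from top view: tube/end block/hook strip
E
```

```text
before: [[569.9 -11.8  26. ]] [[573.3 -46.6  33. ]] rings/bar
[ 572.2 -128.4    8.2] [-3.139e+00  1.000e-03  3.700e-02] [ 0.4 12.7  1.7] 0.001307544062907666
```

View pics/c5.png

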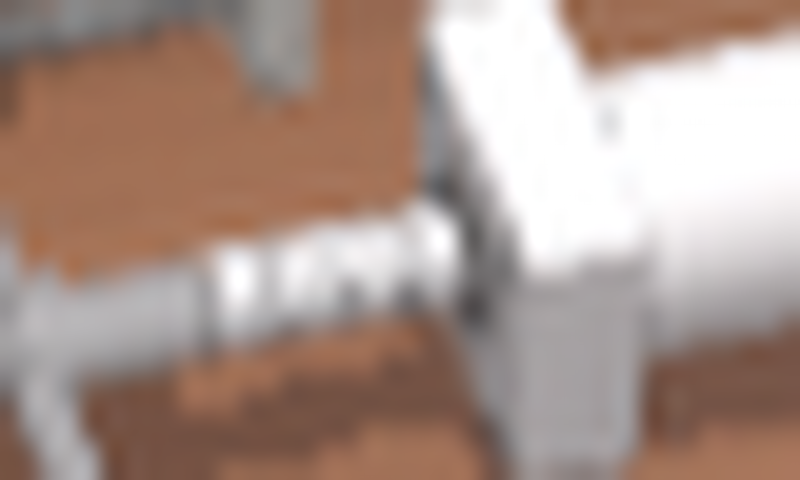

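View pics/top5.png

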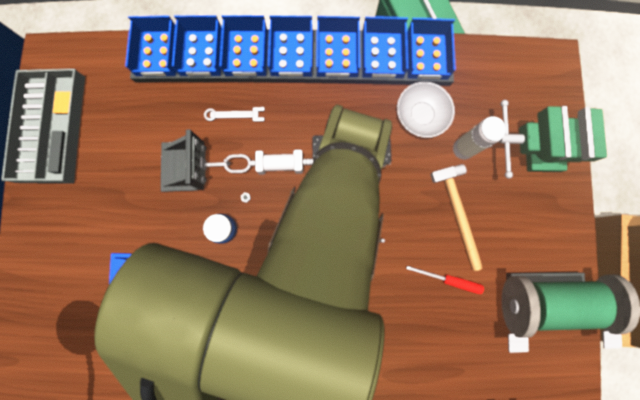

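The crop shows rings at x≈210, 275, 345 and 410, with the dark groove at the mouth at x≈470. That is four ring spacings, or about 50 mm out. The bar-to-mouth distance is about 116.6 mm against the 116 mm needed. The top view shows the tester in line with the shank and the other things unmoved.

```bash
python3 -c "
from cell import manip
print(manip.sign_off())"
```

```text
the job is handed in; nothing more can be done
None
```

I gave the hook its proof pull and handed the job in; no verdict came back. The arm is still holding the handle with the rod about 50 mm out, the tester straight out from the panel, about 13 N at the wrist, and nothing else on the bench visibly moved.

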